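# Put the biscuit tray away under the low shelf

## Robot

A 6-joint arm with a two-finger parallel gripper is mounted at the origin on the work surface. World frame = base frame: x ahead of the robot, y to its left, z up, the work surface at z = 0. Lengths are in m, angles in rad, forces in N, time in s.
With the tool pointing down it reaches from about 0.3 to 0.775 m from the base axis. Payload 14.6 kg.
Tool frame: the origin (TCP) lies midway between the tips of the shut fingers; the grasp point (between the pads) lies 19 mm behind it (tcp_to_grasp is the x of the grasp point in the tool frame, in m); x points along the fingers, z is the direction in which the jaws open and shut, and the axes are right-handed (so a half turn about x gives the same grasp; the last joint's range is limited). The gripper opens to 85 mm and grips with 20 to 120 N. Pads are 22 mm wide; open, the fingers measure 114 mm over their backs; the gripper's body (76 mm by 85 mm) begins 54 mm behind the grasp point. The pads swing forward as they close: fully open they stand 13 mm farther back than shut.
Start: joints at [1.274, 0.3, 1.521, -0, 1.321, -0.067], TCP at [0.125, 0.536, 0.231] pointing down, gripper open.
Joint ranges: [-3.03, 3.03], [-0.79, 2.21], [0.23, 2.52], [-1.04, 4.18], [0, 3.07], [-2.55, 2.55]. Speed limits (rad/s): [2.22, 2.22, 2.57, 3.14, 3.14, 3.14].

## Interface

Orientations are given as a rotation vector (axis times angle).
In Python, from workcell import get_obs, camera, camera_model, finish_job, tcp_to_grasp gives the robot as it stands.
- The arm moves only by the tool drive_tool, never from a script. Its argument "targets" is one flat list of numbers, 6 for each row, row after row: the shift along the world's x, y, z in mm, then the turn, a rotation vector about the world's x, y, z in rad. A call has 1 to 10 rows; each row shifts and turns the pose as measured when the row begins; what a row does not reach is not made up. A row lasts 1/10 s, in which the tool goes at most 50 mm and 8.59 degrees, less where a joint would pass 70% of its speed; a pose out of reach is approached as far as the arm can. A call with a gripper value outside its range is refused whole. "jaw" is the closure, from 0 (fully open) to 1 (shut), set as the call begins (left out, the last holds). The fingers move at their own pace and stop on an object; "grip_force" is the grip in N (left out, the last holds). Time passes only in rows, so rows that do not move let the fingers close. It gives the time, the measured TCP pose, the force and the opening at its end, in the units of the state.
- get_obs(): the state, without advancing time (a new reading comes with each control period).
- camera(name): name is "scene" or "side" or "wrist"; returns (picture, depth): 480x640x3 uint8, red, green, blue; 480x640 float32, m along the optical axis (not along the pixel's ray), 0 where there is no reading.
- camera_model(name): a dict with "fov_y" (degrees; the focal length in pixels is half the picture's height over the tangent of half this angle, whatever the lens; pixels are square), "cx", "cy" (the principal point, pixels), "extrinsics" (4x4, takes a point from camera to world coordinates). Camera axes: x right, y up, looking along -z (the intrinsics and any distortion apply to the point x, -y, -z); pixel columns grow to the right and rows downward; lengths in m; the calibration is good to about 2 mm. The wrist camera is an equidistant fisheye: a pixel r from the principal point sees the ray r / f radians off the axis. A picture is of the moment at which its call begins: read the wrist's pose just before it. camera_model takes no time and is no camera call; for the wrist camera it gives the pose at the moment of the call.
- finish_job(): hands the job in, once; it reports no verdict.
The state is a dict: "time_s": time; "q": joint angles; "joint_velocities": joint speeds; "tau": joint torques, N m; "tcp_pos": TCP position; "orientation": TCP orientation; "wrist_force": force on the tool from outside, world axes, zero at the start; "wrist_torque": the same for the moment, N m; "width": finger opening in m.
Only numpy, scipy, OpenCV 4.12 (cv2) and the standard library are available. Lean on these libraries where they do the work, as an engineer would, in place of code of your own. Each camera call takes 0.05 s, during which the arm holds its last target. There are 200 camera calls.

## Task

The jar is too tall to go under the white shelf: lift it off the biscuit tray and stand it upright, without dropping it, on the lime-green mat. Then slide the tray, handle end last, straight and centred under the shelf without knocking or rubbing the shelf, until it comes up against the sprung cushion stop hidden somewhere behind, and let go with the tray resting against that cushion. Feel for the stop and press it only gently, and leave the other things alone.

Things in the scene. Friction and masses are not known exactly. Their poses are not given: they have to be found in the camera images.
- jar: Amber jar with a red cap, 50 mm diameter, 100 mm tall, 0.22 kg, standing inside the tray at the start. Origin at the centre of its underside, z up its axis.
- greenmat: Lime-green mat, 180 x 180 mm, 4 mm thick, fixed to the table. Origin at the centre of its underside (on the table). It lies to one side; a grey mat of the same size lies on the other side.
- tray: Loose dark steel tray, 180 (x) x 170 mm (y), 0.6 kg, walls 34 mm high, 4 mm thick, floor 4 mm; three biscuits fixed in its rear (+x) end reach 14 mm high. Origin: centre of its underside. x points from the handle to the rear end, which goes under the shelf first. It slides with a few newtons of friction, which vary.
- handle (a point): Middle of the tray's handle: a round steel bar, 12 mm diameter, 90 mm long along the tray's y, 105 mm before the tray's origin (tray x = -105 mm) and 55 mm above the tray's underside, free on both sides and below. Axes as the tray. Pinch it from above, fingers closing along the tray's x.
- shelf: White shelf fixed to the table: board 220 mm deep (x), 420 mm wide (y), underside 44 mm and top 62 mm above the table; side panels from x = 45 to 205 mm, inner faces at y = +-187 mm. Origin on the table under the middle of the board's front edge; x points into the space below it, the way the tray goes in.
- backpanel: Grey panel closing the back, 200 mm behind the board's front edge; origin and axes as the shelf. It carries the hidden sprung cushion: centred, 100 mm wide, 8-36 mm high, face at an unknown depth 75-120 mm behind the front edge, new each time. It gives 12 mm, pushing 1 N at first, 7 N at the end, then is rigid; over 20 N damages it. Tray friction keeps it partly compressed.
- rollingpin: Grey rolling pin, 48 mm diameter, 190 mm long along its x, lying on the grey mat. Origin at its underside. Leave alone.
- mug: Blue mug, 75 mm tall, standing on the shelf. Origin at the centre of its underside. Leave alone.
- bowl: White bowl, 100 mm across, 50 mm tall, standing on the shelf. Origin at the centre of its underside. Leave alone.
Not all that is in view belongs to the job. Of the things like the jar, leave any that is purple; of the rest the larger one is meant.

How it is judged:
By the outcome, as a careful person would: the job done as asked, in the order asked, and still so for the second after the job is handed in, with the robot touching nothing.
It also fails if it takes over 72 s, if anything falls off the work surface, if the arm or the gripper's body presses on something with over 40 N, if the wrist force passes 120 N, or if a joint passes its speed limit or range.

## Working session

There is one attempt and no reset: what is moved stays moved. The work goes in short steps, Python scripts to look and compute and a tool call to move; the robot and the scene stay as the last step left them, time stands still between calls to the robot, and variables do not carry over. Pictures are saved under pics/ and viewed, about 8 in all and at most 12, crops included, and the job is handed in when it is done.

Besides the shell and the picture viewer there is one more tool, called after "Request:" as name(argument=value, ...), one argument or row to a line, values as JSON. drive_tool: Moves the arm, as the interface text tells. Its arguments: {"type":"object","properties":{"targets":{"type":"array"},"jaw":{"type":"number"},"grip_force":{"type":"number"}},"required":["targets"]}

```bash
mkdir -p pics
cat > h.py <<'E'
import numpy as np, cv2
from workcell import *
def snap(n):
    m=camera_model(n); p,d=camera(n); return m,p,d
def world(m,d,fish=False):
    f=240/np.tan(np.radians(m['fov_y'])/2); v,u=np.mgrid[0:480,0:640]
    x=(u-m['cx'])/f; y=(v-m['cy'])/f
    if fish:
        r=np.hypot(x,y)+1e-9; s=np.tan(np.minimum(r,1.5))/r; x=x*s;y=y*s
    P=np.stack([x*d,-y*d,-d,np.ones_like(d)],-1)
    W=(P@np.array(m['extrinsics']).T)[...,:3]; W[d==0]=np.nan
    return W
E
python3 - <<'E'
from h import *
print(get_obs(),tcp_to_grasp)
for n in('scene','side'):
    m,p,d=snap(n);print(n,m); np.savez(n,p=p,W=world(m,d)); cv2.imwrite(f'pics/{n}0.png',p[...,::-1])
E
```

```text
{'time_s': 0.0, 'q': array([ 1.27440520e+00,  3.00502028e-01,  1.52160261e+00, -3.62709533e-05,
        1.32067764e+00, -6.66169065e-02]), 'joint_velocities': array([-0.00096   , -0.00042327,  0.00110402,  0.00014266,  0.00016077,
        0.0004573 ]), 'tau': array([ 7.62687159e-04, -5.43505347e+01, -3.61794376e+01, -4.56776172e-05,
        4.03414844e-03,  1.36959883e-05]), 'tcp_pos': array([0.12521778, 0.53531328, 0.23069524]), 'orientation': array([-1.03902256,  1.31014744,  1.03784532]), 'wrist_force': array([-0.44727657,  0.18175476, -0.40126761]), 'wrist_torque': array([-0.03481255,  0.01338023, -0.011602  ]), 'width': 0.08537215806747671} -0.0187
scene {'fov_y': 43.47059180807852, 'cx': 310.9353354723867, 'cy': 239.67072390515145, 'extrinsics': array([[ 0.78290275, -0.36465003,  0.50407701,  1.21950904],
       [ 0.62199751,  0.47635302, -0.62145547, -0.81462197],
       [-0.01350485,  0.80007384,  0.59974951,  0.84349221],
       [ 0.        ,  0.        ,  0.        ,  1.        ]])}
side {'fov_y': 52.68761583410974, 'cx': 311.6943516351918, 'cy': 234.5627348674471, 'extrinsics': array([[ 0.76081457,  0.52140759, -0.38638752,  0.17476265],
       [-0.64872432,  0.59467881, -0.47488301, -0.47616775],
       [-0.01783113,  0.6119569 ,  0.79069008,  0.82290294],
       [ 0.        ,  0.        ,  0.        ,  1.        ]])}
```

View pics/scene0.png

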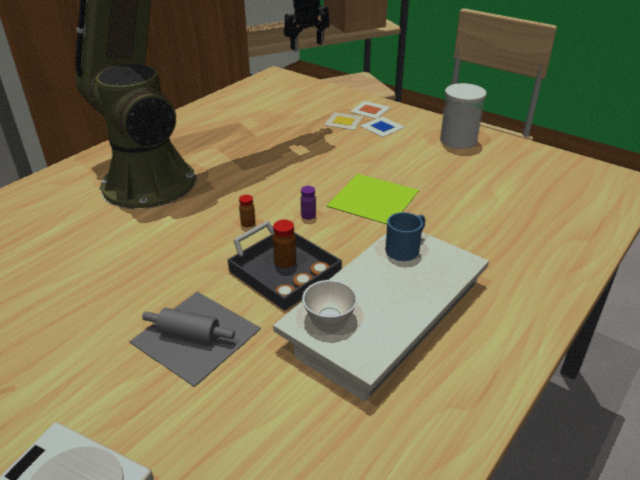

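View pics/side0.png

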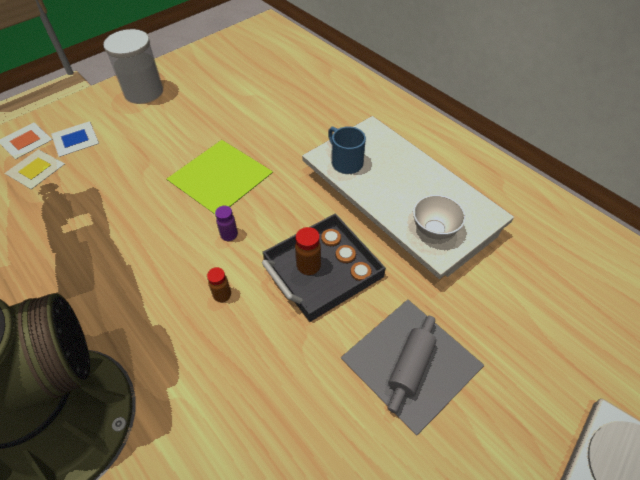

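Candidates (scene picture): large amber/red jar (285,245) in the tray, small amber/red one (247,211) on the table, and a purple one (308,203). The large amber one in the tray fits: it isn't purple, and it is the larger of the two amber ones. I'll measure and confirm it with a crop.

```bash
cat > meas.py <<'E'
from h import *
def rect(P):
    (c,s,a)=cv2.minAreaRect((P[:,:2]*1000).astype(np.float32)); return np.round(c,1),np.round(s,1),round(a,2)
if __name__=='__main__':
  for n in('scene','side'):
    z=np.load(n+'.npz');p=z['p'];W=z['W'];h=cv2.cvtColor(p,cv2.COLOR_RGB2HSV).astype(int);H,S,V=h[...,0],h[...,1],h[...,2]
    X,Y,Z=W[...,0],W[...,1],W[...,2]; print(n)
    ok=(X>.2)&(X<1.)&(abs(Y)<.6)
    def rep(t,M,k=1):
        M=cv2.morphologyEx((M&ok).astype(np.uint8),cv2.MORPH_OPEN,np.ones((k,k)))
        N,L,st,c=cv2.connectedComponentsWithStats(M)
        for i in range(1,N):
            if st[i,4]>25:
                P=W[L==i]; print(' ',t,st[i,4],np.round(c[i]),'med',np.round(np.median(P,0)*1000),'z98',round(np.percentile(P[:,2],98)*1000),*rect(P))
    rep('red',((H<4)|(H>176))&(S>200)&(V>100))
    rep('purple',(H>130)&(H<160)&(S>100))
    rep('green',(H>30)&(H<45)&(S>150)&(abs(Z)<.02),3)
    rep('shelf',(abs(Z-.062)<.006)&(S<60)&(V>80),3)
    rep('blue',(H>95)&(H<115)&(S>100)&(Z>.08),3)
    rep('handle',(Z>.045)&(Z<.07)&(S<60)&(V<190)&(X<.6)&(Y<.1)&(V>70))
    rep('rim',(Z>.026)&(Z<.042)&(V<90)&(S<90))
    rep('pin',(Z>.02)&(Z<.06)&(V<150)&(S<40)&(Y<-.1),3)
E
python3 meas.py
python3 - <<'E'
import cv2
a=cv2.imread('pics/scene0.png')[170:310,210:370]
cv2.imwrite('pics/crop.png',cv2.resize(a,None,fx=4,fy=4,interpolation=cv2.INTER_CUBIC))
E
```

```text
scene
  red 68 [246. 199.] med [349.  17.  72.] z98 75 [348.1  18.5] [23.7 30.2] 4.95
  red 173 [283. 226.] med [520. -44. 103.] z98 106 [519.  -43.9] [40.7 38.3] 3.56
  purple 397 [308. 202.] med [450. 124.  47.] z98 78 [445.2 129.5] [33.1 36.2] 12.39
  green 2599 [372. 198.] med [527. 293.   3.] z98 7 [525.3 296.1] [181.  186.3] 9.84
  shelf 41 [243. 235.] med [431. -80.  59.] z98 63 [429.8 -77.9] [10.  33.9] 1.7
  shelf 13861 [386. 305.] med [809. -69.  61.] z98 64 [780.2 -43.1] [424.3 224. ] 88.68
  shelf 79 [328. 311.] med [ 728. -163.   66.] z98 68 [ 728.1 -163.4] [24.2 20.1] 36.67
  blue 1197 [404. 233.] med [743.  69. 114.] z98 137 [735.1  90.3] [67.5 95.1] 23.58
  handle 226 [251. 232.] med [434. -58.  57.] z98 63 [435.2 -55. ] [103.1  20.2] 87.07
  handle 631 [186. 318.] med [ 517. -327.   49.] z98 53 [ 514.6 -325.9] [111.7  34.5] 21.85
  rim 705 [285. 268.] med [566. -97.  31.] z98 36 [536.7 -66.6] [173.4 183.7] 83.62
  rim 588 [188. 329.] med [ 534. -339.   34.] z98 42 [ 521.2 -332.9] [186.1  45.5] 31.92
  rim 215 [329. 368.] med [ 794. -245.   30.] z98 36 [ 791.  -245.9]
[... 1396 characters left out ...]
82
  handle 310 [278. 280.] med [432. -57.  58.] z98 62 [435.8 -54. ] [101.5  19.3] 83.23
  handle 1100 [413. 358.] med [ 512. -323.   49.] z98 53 [ 515.3 -322.2] [110.3  34.1] 20.48
  rim 571 [343. 271.] med [ 573. -137.   32.] z98 35 [531.7 -64.3] [169.6 187.5] 83.76
  rim 109 [276. 247.] med [484.  23.  31.] z98 36 [491.   22.9] [77.8 23. ] 11.2
  rim 122 [283. 279.] med [450. -47.  32.] z98 40 [448.  -48.9] [87.2  9.7] 82.05
  rim 515 [408. 373.] med [ 485. -338.   36.] z98 42 [ 495.1 -329.7] [147.8  47.6] 21.53
  pin 587 [341. 289.] med [ 514. -142.   31.] z98 46 [ 523.9 -129.1] [ 56.5 193.5] 89.63
  pin 2219 [412. 363.] med [ 504. -327.   45.] z98 52 [ 513.7 -322.4] [187.9  47.7] 21.53
```

View pics/crop.png

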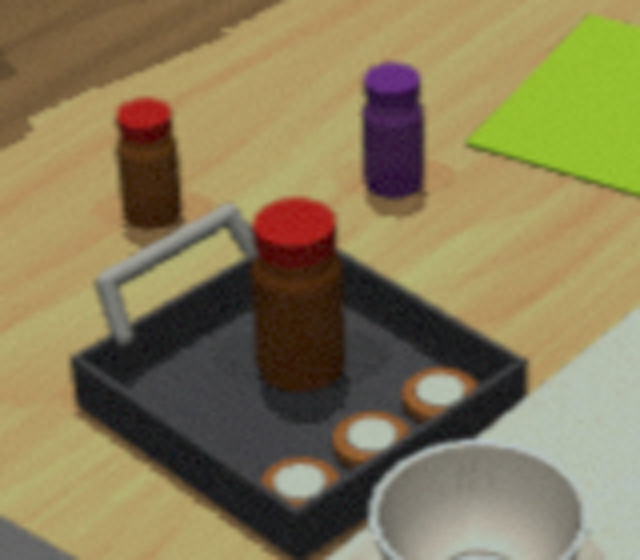

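The crop shows the tall amber jar with the red cap (crop 298,295) standing in the tray. The smaller amber jar (148,165) and the purple one (393,130) are outside it. Next I'll work out the move above the jar.

```bash
cat >> h.py <<'E'
from scipy.spatial.transform import Rotation as R
def plan(p,yaw,o=None):
    """p mm target of TCP, yaw deg of jaw axis (mod 180); prints shift mm & rotvec"""
    o=o or get_obs(); A=R.from_rotvec(o['orientation']); best=None
    for k in(0,np.pi):
        a=np.radians(yaw)+k; z=np.array([np.cos(a),np.sin(a),0]); x=np.array([0,0,-1.]); y=np.cross(z,x)
        r=(R.from_matrix(np.c_[x,y,z])*A.inv()).as_rotvec()
        if best is None or np.linalg.norm(r)<np.linalg.norm(best): best=r
    print('tcp',np.round(o['tcp_pos']*1000,1),'toolz',np.round(A.as_matrix()[:,2],3),'toolx',np.round(A.as_matrix()[:,0],3),'q',np.round(o['q'],2),'w',round(o['width']*1000,1))
    print('shift',np.round(np.array(p)-o['tcp_pos']*1000,1),'rot',np.round(best,4))
E
python3 -c "
from h import *
plan([518,-43,180],-6.5)"
```

```text
tcp [125.2 535.3 230.8] toolz [ 0.228  0.974 -0.001] toolx [-0.    -0.001 -1.   ] q [ 1.27  0.3   1.52  0.    1.32 -0.07] w 85.4
shift [ 392.8 -578.3  -50.8] rot [ 6.0000e-04 -1.0000e-03 -1.4545e+00]
```

Request:
drive_tool(
  targets=[40, -58, 0, 0, 0, -0.145, 40, -58, 0, 0, 0, -0.145, 40, -58, 0, 0, 0, -0.145, 40, -58, 0, 0, 0, -0.145, 40, -58, 0, 0, 0, -0.145, 40, -58, 0, 0, 0, -0.145, 40, -58, 0, 0, 0, -0.145, 40, -58, 0, 0, 0, -0.145, 40, -58, 0, 0, 0, -0.145, 35, -50, 0, 0, 0, -0.145],
  jaw=0,
)

```text
time_s: 1.1
tcp_pos: [0.4069, 0.12, 0.229]
orientation: [0.119, 1.571, -0.118]
wrist_force: [1.0, 0.6, 0.5]
width: 0.0856
```

```bash
python3 -c "
from h import *
plan([518,-43,230],-6.5)"
```

```text
tcp [406.9 120.  229. ] toolz [ 0.989 -0.15  -0.004] toolx [-0.004  0.001 -1.   ] q [0.2  0.02 1.85 0.   1.27 0.35] w 85.6
shift [ 111.1 -163.     1. ] rot [-0.0008 -0.0038  0.0373]
```

Request:
drive_tool(
  targets=[28, -40, 0, 0, 0, 0.01, 28, -40, 0, 0, -0.004, 0.01, 28, -40, 0, 0, 0, 0.01, 22, -35, 1, 0, 0, 0.008, 8, -8, 0, 0, 0, 0, 0, 0, 0, 0, 0, 0, 0, 0, 0, 0, 0, 0],
)

```text
time_s: 1.8
tcp_pos: [0.5232, -0.0531, 0.2277]
orientation: [0.099, 1.572, -0.097]
wrist_force: [-0.6, -0.3, -0.0]
width: 0.0854
```

Run:
```python
from h import *
m,p,d=snap('wrist'); plan([518,-43,230],-6.5); W=world(m,d,True); np.savez('wrist',p=p,W=W); cv2.imwrite('pics/w0.png',p[...,::-1])
from meas import rect
h=cv2.cvtColor(p,cv2.COLOR_RGB2HSV).astype(int);H,S,V=h[...,0],h[...,1],h[...,2]
X,Y,Z=[W[...,i] for i in range(3)]
def rep(t,M):
    N,L,st,c=cv2.connectedComponentsWithStats(M.astype(np.uint8))
    for i in range(1,N):
        if st[i,4]>80: P=W[L==i];print(t,st[i,4],np.round(c[i]),np.round(np.median(P,0)*1000),*rect(P))
rep('red',((H<4)|(H>176))&(S>200)&(V>80))
rep('handle',(Z>.045)&(Z<.07)&(abs(X-.43)<.04)&(abs(Y+.055)<.07))
rep('rim',(Z>.026)&(Z<.042)&(V<90)&(S<90)&(X>.4)&(X<.65)&(abs(Y+.06)<.15))
rep('shelf',(abs(Z-.062)<.008)&(X>.6))
```

```text
tcp [523.1 -52.9 227.8] toolz [ 0.992 -0.124 -0.003] toolx [-0.003  0.001 -1.   ] q [-0.17  0.25  1.59  0.    1.3  -0.05] w 85.3
shift [-5.1  9.9  2.2] rot [-0.0013 -0.003   0.0106]
handle 1682 [222. 222.] [435. -46.  60.] [436.  -50.7] [105.7  20.3] 83.53
rim 3339 [345. 230.] [550. -93.  34.] [533.4 -62.2] [169.3 186.3] 83.43
shelf 41636 [556. 174.] [751. -36.  62.] [781.4 -44.2] [410.5 221.5] 88.48
shelf 238 [559.  39.] [765.  95.  67.] [764.8  94.9] [10.3 36. ] 12.62
shelf 587 [545. 307.] [ 744. -173.   67.] [ 743.9 -172.9] [39.7 27.2] 49.93
```

View pics/w0.png

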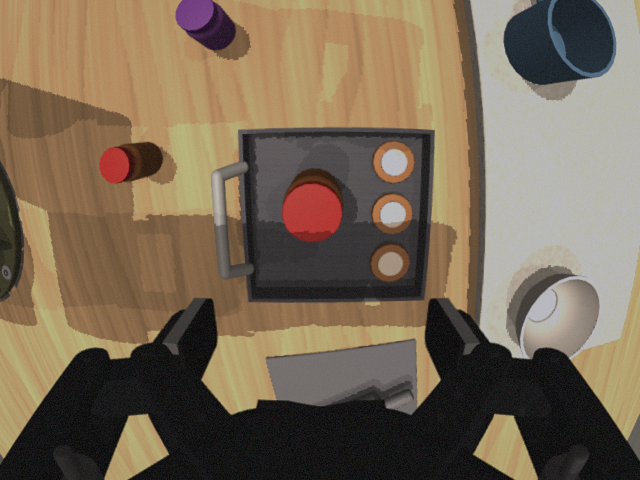

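Wrist view: jar cap at (312,211), handle at (222,222), tray with its rear wall to the right, shelf edge at x≈475; this agrees with the other cameras. Now align over the jar and go down.

Request:
drive_tool(
  targets=[-5, 10, -20, 0, -0.003, 0.01, 0, 0, -35, 0, 0, 0, 0, 0, -35, 0, 0, 0, 0, 0, -35, 0, 0, 0, 0, 0, -30, 0, 0, 0, 0, 0, -10, 0, 0, 0, 0, 0, 0, 0, 0, 0],
)

```text
time_s: 2.55
tcp_pos: [0.5148, -0.0337, 0.0614]
orientation: [0.082, 1.563, -0.08]
wrist_force: [-0.1, 0.1, 0.6]
width: 0.0855
```

```bash
python3 -c "
from h import *
plan([518,-43,45],-6.5)
m,p,d=snap('side');cv2.imwrite('pics/s1.png',cv2.resize(p[150:350,200:440,::-1],None,fx=3,fy=3))"
```

```text
tcp [514.8 -33.7  61.4] toolz [ 0.995 -0.103  0.006] toolx [ 0.006  0.001 -1.   ] q [-0.14  0.43  1.78  0.    0.93 -0.04] w 85.5
shift [  3.2  -9.3 -16.4] rot [-0.0011  0.0063 -0.0102]
```

View pics/s1.png

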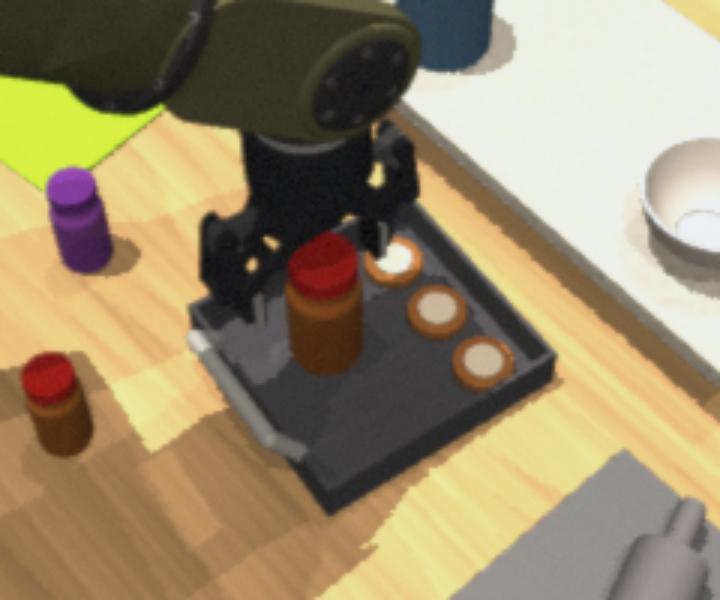

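The fingers straddle the jar (crop 325,300) and sit about 9 mm to the +y side. Correct, lower and close.

Request:
drive_tool(
  targets=[3, -9, 0, 0, 0.006, -0.01, 0, 0, 0, 0, 0, 0, 0, 0, -10, 0, 0, 0, 0, 0, -5, 0, 0, 0, 0, 0, 0, 0, 0, 0],
)

```text
time_s: 3.1
tcp_pos: [0.5208, -0.0438, 0.0509]
orientation: [0.09, 1.56, -0.089]
wrist_force: [0.1, -0.2, 0.3]
width: 0.0854
```

Request:
drive_tool(
  targets=[0, 0, 0, 0, 0, 0, 0, 0, 0, 0, 0, 0, 0, 0, 0, 0, 0, 0, 0, 0, 0, 0, 0, 0, 0, 0, 0, 0, 0, 0, 0, 0, 0, 0, 0, 0, 0, 0, 0, 0, 0, 0, 0, 0, 0, 0, 0, 0, 0, 0, 0, 0, 0, 0, 0, 0, 0, 0, 0, 0],
  jaw=1,
  grip_force=30,
)

```text
time_s: 4.1
tcp_pos: [0.5204, -0.0436, 0.0511]
orientation: [0.09, 1.561, -0.089]
wrist_force: [-1.9, 0.7, 0.2]
width: 0.0496
```

```bash
python3 -c "
from h import *
plan([518,-43,45],-6.5);print(get_obs()['wrist_force'])"
```

```text
tcp [520.4 -43.6  51.1] toolz [ 0.994 -0.114  0.007] toolx [ 0.007 -0.    -1.   ] q [-0.15  0.46  1.76  0.    0.91 -0.04] w 49.6
shift [-2.4  0.6 -6.1] rot [0.0001 0.0075 0.0003]
[-1.89391914  0.69131706  0.17342001]
```

Request:
drive_tool(
  targets=[0, 0, 5, 0, 0, 0, 0, 0, 15, 0, 0, 0, 0, 0, 25, 0, 0, 0, 0, 0, 25, 0, 0, 0, 0, 0, 25, 0, 0, 0, 0, 0, 20, 0, 0, 0, 0, 0, 5, 0, 0, 0, 0, 0, 0, 0, 0, 0],
  grip_force=40,
)

```text
time_s: 4.9
tcp_pos: [0.5188, -0.0433, 0.1757]
orientation: [0.09, 1.564, -0.089]
wrist_force: [0.2, 0.2, -2.0]
width: 0.0491
```

```bash
python3 -c "
from h import *
plan([527,297,51],-6.5);print(get_obs()['wrist_force'])
m,p,d=snap('scene');cv2.imwrite('pics/c1.png',p[...,::-1])"
```

```text
tcp [518.8 -43.3 175.7] toolz [ 0.994 -0.114  0.005] toolx [ 0.005  0.    -1.   ] q [-0.15  0.29  1.67  0.    1.18 -0.04] w 49.1
shift [   8.2  340.3 -124.7] rot [-0.0004  0.0051  0.0004]
[ 0.16172459  0.15371373 -2.03570224]
```

View pics/c1.png

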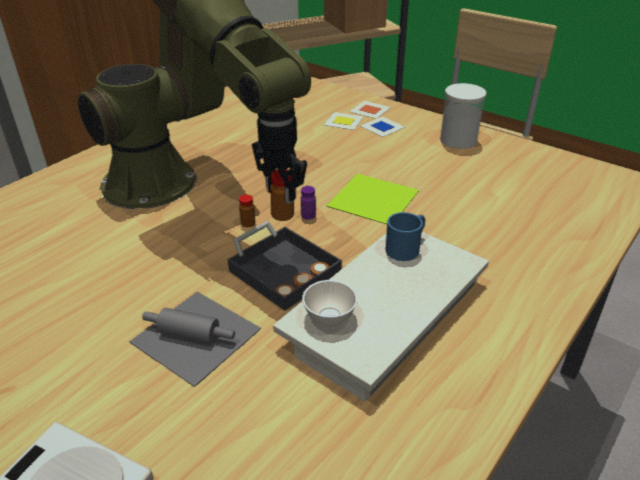

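The jar (283,200) hangs upright in the gripper with about 2 N of load, and the tray stays put. Carry it to the mat.

Request:
drive_tool(
  targets=[0, 15, 0, 0, 0.005, 0, 1, 30, 0, 0, 0, 0, 1, 35, 0, 0, 0, 0, 1, 38, 0, 0, 0, 0, 1, 38, 0, 0, 0, 0, 1, 38, 0, 0, 0, 0, 1, 38, 0, 0, 0, 0, 1, 30, 0, 0, 0, 0, 0, 20, 0, 0, 0, 0, 0, 10, 0, 0, 0, 0],
)

```text
time_s: 5.95
tcp_pos: [0.518, 0.2653, 0.1625]
orientation: [0.088, 1.589, -0.094]
wrist_force: [0.1, 0.3, -2.2]
width: 0.0489
```

Request:
drive_tool(
  targets=[0, 0, 0, 0, 0, 0, 0, 0, 0, 0, 0, 0],
)

```text
time_s: 6.15
tcp_pos: [0.5169, 0.266, 0.1607]
orientation: [0.085, 1.592, -0.094]
wrist_force: [0.1, -1.2, -1.1]
width: 0.0489
```

```bash
python3 -c "
from h import *
plan([527,297,51],-6.5)"
```

```text
tcp [516.9 266.  160.7] toolz [ 0.993 -0.114 -0.022] toolx [-0.023 -0.004 -1.   ] q [0.41 0.45 1.49 0.01 1.23 0.52] w 48.9
shift [  10.1   31.  -109.7] rot [ 0.0042 -0.0231  0.0004]
```

Request:
drive_tool(
  targets=[5, 18, 0, 0.004, -0.023, 0, 5, 12, -10, 0, 0, 0, 0, 0, -25, 0, 0, 0, 0, 0, -25, 0, 0, 0, 0, 0, -20, 0, 0, 0, 0, 0, -10, 0, 0, 0, 0, 0, 0, 0, 0, 0, 0, 0, 0, 0, 0, 0],
)

```text
time_s: 6.95
tcp_pos: [0.5302, 0.2956, 0.0694]
orientation: [0.097, 1.56, -0.093]
wrist_force: [-0.2, 0.8, -2.2]
width: 0.0485
```

```bash
python3 -c "
from h import *
plan([527,297,51],-6.5);print(get_obs()['wrist_force'])"
```

```text
tcp [530.2 295.6  69.4] toolz [ 0.993 -0.121  0.008] toolx [ 0.009  0.002 -1.   ] q [ 0.45  0.59  1.5  -0.    1.04  0.57] w 48.5
shift [ -3.2   1.4 -18.4] rot [-0.0024  0.0085  0.0078]
[-0.17658651  0.8187721  -2.19030438]
```

Request:
drive_tool(
  targets=[0, 0, -7, 0, 0, 0, 0, 0, -5, 0, 0, 0, 0, 0, -2, 0, 0, 0, 0, 0, -1, 0, 0, 0, 0, 0, -1, 0, 0, 0],
)

```text
time_s: 7.45
tcp_pos: [0.5316, 0.2961, 0.0551]
orientation: [0.099, 1.556, -0.091]
wrist_force: [-0.0, 1.1, -2.5]
width: 0.0488
```

Request:
drive_tool(
  targets=[0, 0, -1, 0, 0, 0, 0, 0, -1, 0, 0, 0],
)

```text
time_s: 7.65
tcp_pos: [0.5317, 0.2961, 0.0533]
orientation: [0.1, 1.556, -0.091]
wrist_force: [-0.8, -0.3, -2.7]
width: 0.0487
```

Request:
drive_tool(
  targets=[0, 0, -1, 0, 0, 0, 0, 0, -1, 0, 0, 0],
)

```text
time_s: 7.85
tcp_pos: [0.5317, 0.2962, 0.0512]
orientation: [0.1, 1.556, -0.091]
wrist_force: [0.4, 0.3, -1.8]
width: 0.0486
```

Request:
drive_tool(
  targets=[0, 0, -1, 0, 0, 0, 0, 0, 0, 0, 0, 0],
)

```text
time_s: 8.05
tcp_pos: [0.532, 0.2966, 0.0512]
orientation: [0.1, 1.555, -0.09]
wrist_force: [-0.5, -0.5, -1.9]
width: 0.0486
```

Request:
drive_tool(
  targets=[0, 0, -2, 0, 0, 0, 0, 0, -1, 0, 0, 0],
)

```text
time_s: 8.25
tcp_pos: [0.5323, 0.2976, 0.0509]
orientation: [0.102, 1.553, -0.088]
wrist_force: [-7.9, -2.0, 10.9]
width: 0.0485
```

Request:
drive_tool(
  targets=[0, 0, -2, 0, 0, 0, 0, 0, 0, 0, 0, 0],
)

```text
time_s: 8.45
tcp_pos: [0.5325, 0.2982, 0.0514]
orientation: [0.102, 1.552, -0.087]
wrist_force: [-0.1, -0.1, -1.9]
width: 0.0488
```

Contact was felt at TCP z≈51 mm, as expected. Release there.

Request:
drive_tool(
  targets=[0, 0, -1, 0, 0, 0],
)

```text
time_s: 8.55
tcp_pos: [0.5327, 0.2985, 0.0509]
orientation: [0.103, 1.551, -0.087]
wrist_force: [-3.4, 0.1, 10.3]
width: 0.0486
```

Request:
drive_tool(
  targets=[0, 0, 0, 0, 0, 0, 0, 0, 0, 0, 0, 0, 0, 0, 0, 0, 0, 0, 0, 0, 0, 0, 0, 0, 0, 0, 0, 0, 0, 0, 0, 0, 0, 0, 0, 0, 0, 0, 0, 0, 0, 0, 0, 0, 0, 0, 0, 0],
  jaw=0,
)

```text
time_s: 9.35
tcp_pos: [0.5328, 0.2982, 0.0499]
orientation: [0.103, 1.552, -0.087]
wrist_force: [-0.5, -0.0, -0.4]
width: 0.0854
```

Request:
drive_tool(
  targets=[0, 0, 10, 0, 0, 0, 0, 0, 20, 0, 0, 0, 0, 0, 30, 0, 0, 0, 0, 0, 35, 0, 0, 0, 0, 0, 35, 0, 0, 0, 0, 0, 10, 0, 0, 0],
)

```text
time_s: 9.95
tcp_pos: [0.5313, 0.2974, 0.1969]
orientation: [0.102, 1.553, -0.088]
wrist_force: [0.7, -0.5, -0.4]
width: 0.0855
```

```bash
python3 -c "
from h import *
plan([435,-52,180],-6.5)
m,p,d=snap('scene');cv2.imwrite('pics/c2.png',p[100:380,180:500,::-1].repeat(2,0).repeat(2,1))"
```

```text
tcp [531.3 297.4 196.9] toolz [ 0.993 -0.121  0.015] toolx [ 0.016  0.008 -1.   ] q [0.45 0.45 1.4  0.   1.28 0.57] w 85.5
shift [ -96.3 -349.4  -16.9] rot [-0.0079  0.0158  0.0077]
```

View pics/c2.png

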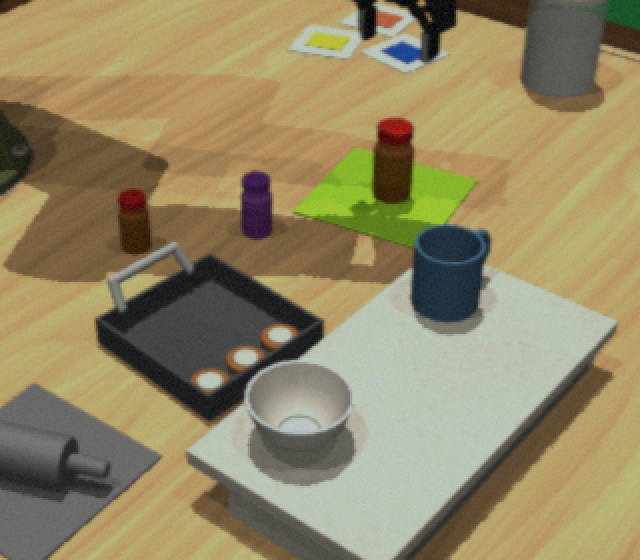

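The jar stands upright on the lime mat (crop 393,165), and nothing else has moved. Now go to the tray handle.

Request:
drive_tool(
  targets=[-10, -35, 0, -0.008, 0.016, 0.008, -10, -35, 0, 0, 0, 0, -10, -35, 0, 0, 0, 0, -10, -35, 0, 0, 0, 0, -10, -35, 0, 0, 0, 0, -10, -35, 0, 0, 0, 0, -10, -35, 0, 0, 0, 0, -10, -35, 0, 0, 0, 0, -10, -35, 0, 0, 0, 0, -5, -20, 0, 0, 0, 0],
)

```text
time_s: 11.0
tcp_pos: [0.4273, -0.0471, 0.1904]
orientation: [0.084, 1.578, -0.086]
wrist_force: [-0.0, 0.5, -0.8]
width: 0.0856
```

Request:
drive_tool(
  targets=[0, 0, 0, 0, 0, 0, 0, 0, 0, 0, 0, 0],
)

```text
time_s: 11.2
tcp_pos: [0.4262, -0.0489, 0.1894]
orientation: [0.087, 1.58, -0.089]
wrist_force: [-0.2, 0.5, 0.2]
width: 0.0851
```

```bash
cat > tray.py <<'E'
from h import *
from meas import rect
m,p,d=snap('wrist'); W=world(m,d,True)
h=cv2.cvtColor(p,cv2.COLOR_RGB2HSV).astype(int);H,S,V=h[...,0],h[...,1],h[...,2]
X,Y,Z=[W[...,i] for i in range(3)]
def rep(t,M):
    N,L,st,c=cv2.connectedComponentsWithStats(M.astype(np.uint8))
    for i in range(1,N):
        if st[i,4]>300: P=W[L==i];print(t,st[i,4],np.round(c[i]),np.round(np.median(P,0)*1000),*rect(P))
rep('handle',(Z>.05)&(Z<.07)&(X>.39)&(X<.6)&(abs(Y+.055)<.06)&(S<80))
rep('rim',(Z>.026)&(Z<.042)&(V<90)&(S<90)&(X>.4)&(X<.75)&(abs(Y+.06)<.15))
rep('shelf',(abs(Z-.062)<.008)&(X>.62))
# shelf front edge fit per column of y
ys=np.arange(-.2,.14,.02); e=[]
for y in ys:
    k=(abs(Y-y)<.004)&(abs(Z-.062)<.006)&(X>.62)
    if k.sum()>30: e.append((y,np.percentile(X[k],1)))
e=np.array(e)
if len(e)>4: c=np.polyfit(*e.T,1);print('front edge x at y=0 %.1f, yaw %.2f'%(c[1]*1000,-np.degrees(np.arctan(c[0]))),np.round((e[:,1]-np.polyval(c,e[:,0]))*1000,1))
E
python3 -c "
from h import *
plan([435,-52,180],-6.5)"; python3 tray.py
```

```text
tcp [426.2 -48.9 189.4] toolz [ 0.994 -0.112 -0.011] toolx [-0.011 -0.    -1.   ] q [-0.2   0.08  1.89 -0.    1.19 -0.09] w 85.1
shift [ 8.8 -3.1 -9.4] rot [ 0.0004 -0.0108 -0.0017]
handle 2084 [331. 223.] [433. -45.  60.] [434.4 -49.9] [103.8  16.5] 83.51
rim 2589 [486. 198.] [607. -30.  33.] [535.4 -62.3] [169.4 181. ] 83.16
rim 1323 [367. 270.] [ 450. -117.   34.] [455.5 -86.4] [ 69.2 149.3] 21.55
shelf 17206 [608. 188.] [697. -41.  62.] [711.3 -49.2] [397.6  89.6] 89.91
front edge x at y=0 672.1, yaw -1.54 [-0.  -0.2 -0.2  0.2  0.2  0.2  0.2 -0.1  0.3 -0.4  0.1 -0.3 -0.2  0.
 -0.  -0.1  0.2]
```

Request:
drive_tool(
  targets=[6, -2, -10, 0, -0.01, 0, 0, 0, -30, 0, 0, 0, 0, 0, -30, 0, 0, 0, 0, 0, -30, 0, 0, 0, 0, 0, -20, 0, 0, 0, 0, 0, -5, 0, 0, 0, 0, 0, 0, 0, 0, 0],
)

```text
time_s: 11.95
tcp_pos: [0.4335, -0.0445, 0.0597]
orientation: [0.081, 1.569, -0.081]
wrist_force: [0.4, 0.2, 0.1]
width: 0.0852
```

```bash
python3 -c "
from h import *
plan([432,-50.5,41],-6.6)"
```

```text
tcp [433.5 -44.5  59.7] toolz [ 0.995 -0.103  0.   ] toolx [ 0.  0. -1.] q [-0.19  0.29  1.99  0.    0.86 -0.08] w 85.2
shift [ -1.5  -6.  -18.7] rot [-0.0001  0.0002 -0.0125]
```

Request:
drive_tool(
  targets=[-1, -6, 0, 0, 0, -0.012, 0, 0, -8, 0, 0, 0, 0, 0, -8, 0, 0, 0, 0, 0, 0, 0, 0, 0, 0, 0, 0, 0, 0, 0],
)

```text
time_s: 12.45
tcp_pos: [0.4342, -0.0508, 0.0451]
orientation: [0.09, 1.564, -0.091]
wrist_force: [-0.0, -0.2, 0.7]
width: 0.0856
```

```bash
python3 -c "
from h import *
plan([432,-50.5,41],-6.6);print(get_obs()['wrist_force'])"
```

```text
tcp [434.2 -50.8  45.1] toolz [ 0.993 -0.115  0.005] toolx [ 0.005 -0.001 -1.   ] q [-0.2   0.32  2.    0.    0.82 -0.09] w 85.6
shift [-2.2  0.3 -4.1] rot [ 0.0008  0.0049 -0.0001]
[-0.01847894 -0.15146271  0.66419112]
```

Request:
drive_tool(
  targets=[-2, 0, -4, 0, 0.005, 0, 0, 0, 0, 0, 0, 0],
)

```text
time_s: 12.65
tcp_pos: [0.4321, -0.0508, 0.0411]
orientation: [0.09, 1.569, -0.091]
wrist_force: [-0.1, -0.6, 0.3]
width: 0.0853
```

Request:
drive_tool(
  targets=[0, 0, 0, 0, 0, 0, 0, 0, 0, 0, 0, 0, 0, 0, 0, 0, 0, 0, 0, 0, 0, 0, 0, 0, 0, 0, 0, 0, 0, 0, 0, 0, 0, 0, 0, 0, 0, 0, 0, 0, 0, 0, 0, 0, 0, 0, 0, 0, 0, 0, 0, 0, 0, 0, 0, 0, 0, 0, 0, 0],
  jaw=1,
  grip_force=60,
)

```text
time_s: 13.65
tcp_pos: [0.4324, -0.0508, 0.0416]
orientation: [0.09, 1.568, -0.091]
wrist_force: [0.4, -0.6, 1.8]
width: 0.0097
```

```bash
python3 -c "
from h import *
plan([432,-50.5,41],-6.6);print(get_obs()['wrist_force'])
m,p,d=snap('side');cv2.imwrite('pics/s2.png',cv2.resize(p[180:350,200:420,::-1],None,fx=3,fy=3))"; python3 tray.py
```

```text
tcp [432.4 -50.8  41.6] toolz [ 0.993 -0.115  0.001] toolx [ 0.001 -0.001 -1.   ] q [-0.2   0.33  2.   -0.    0.81 -0.08] w 9.7
shift [-0.4  0.3 -0.6] rot [ 0.0011  0.0007 -0.0001]
[ 0.38522836 -0.63870168  1.79111883]
handle 8299 [322. 293.] [434. -39.  60.] [432.4 -45.9] [97. 36.] 74.27
rim 453 [486. 119.] [507.  23.  31.] [535.  20.] [  1.  149.8] 83.39
rim 525 [358. 267.] [450. -40.  34.] [451.2 -31.7] [47.9  4.7] 83.89
rim 1539 [611. 341.] [ 617. -117.   30.] [ 615. -109.] [109.4  40.2] 61.42
```

View pics/s2.png

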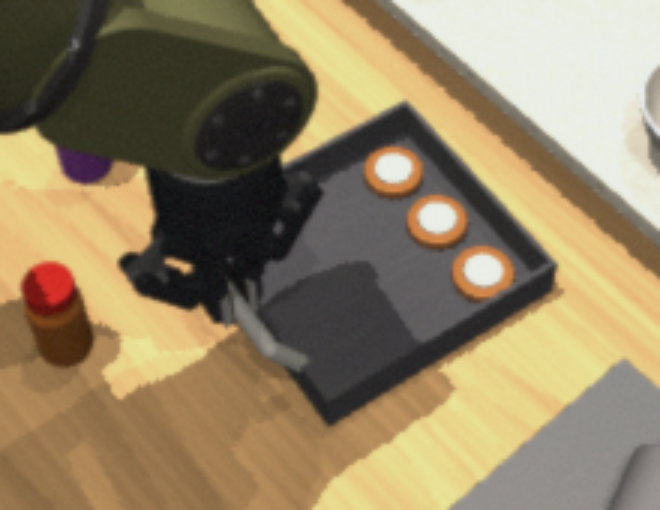

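The handle is pinched (crop 240,300), with the fingertips clear above the tray wall. Now turn the tray to the shelf's yaw and shift it onto the shelf's centreline, still clear of the shelf.

Request:
drive_tool(
  targets=[0, 3, 0, 0, 0, 0.015, 0, 3, 0, 0, 0, 0.015, 0, 3, 0, 0, 0, 0.015, 0, 3, 0, 0, 0, 0.015, 0, 3, 0, 0, 0, 0.015, 0, 3, 0, 0, 0, 0.013, 0, 0, 0, 0, 0, 0],
)

```text
time_s: 14.45
tcp_pos: [0.4325, -0.0319, 0.0416]
orientation: [0.015, 1.569, -0.018]
wrist_force: [0.2, -3.5, -0.1]
width: 0.0095
```

```bash
python3 -c "
from h import *
plan([432,-33,41],-1.54);print(get_obs()['wrist_force'],get_obs()['wrist_torque'])"
cat > rim.py <<'E'
from h import *
from meas import rect
# tray yaw/centreline from side walls' rim (both fixed cameras)
for n in('scene','side'):
    m,p,d=snap(n);W=world(m,d);h=cv2.cvtColor(p,cv2.COLOR_RGB2HSV).astype(int);X,Y,Z=[W[...,i] for i in range(3)]
    M=(Z>.027)&(Z<.042)&(h[...,2]<90)&(h[...,1]<90)&(X>.43)&(X<.75)&(abs(Y+.045)<.13)
    M=cv2.morphologyEx(M.astype(np.uint8),cv2.MORPH_OPEN,np.ones((2,2)))>0
    P=W[M]; print(n,M.sum(),*rect(P))
    cv2.imwrite(f'pics/t_{n}.png',p[...,::-1])
E
python3 rim.py
```

```text
tcp [432.5 -31.9  41.6] toolz [ 1.    -0.021  0.001] toolx [ 0.001 -0.002 -1.   ] q [-0.16  0.32  2.   -0.    0.81 -0.14] w 9.5
shift [-0.5 -1.1 -0.6] rot [ 0.0017  0.0013 -0.0061]
[ 0.16086594 -3.51535188 -0.11849911] [-0.4587148   0.00094416 -0.35113675]
scene 612 [570.7 -59.4] [209.7 251.3] 85.7
side 355 [538.5 -40.8] [169.8 199.9] 89.03
```

```bash
cat > bis.py <<'E'
from h import *
def bis(p,W):
    h=cv2.cvtColor(p,cv2.COLOR_RGB2HSV).astype(int);X,Y,Z=[W[...,i] for i in range(3)]
    M=((h[...,1]<70)&(h[...,2]>110)&(Z>.006)&(Z<.024)&(X>.5)&(X<.8)&(abs(Y+.06)<.13)).astype(np.uint8)
    N,L,st,c=cv2.connectedComponentsWithStats(M)
    i=sorted(range(1,N),key=lambda k:-st[k,4])[:3]; Q=np.array([np.median(W[L==k],0) for k in i])*1000
    Q=Q[np.argsort(Q[:,1])]; v=Q[-1]-Q[0]
    print([st[k,4] for k in i],np.round(Q,1).tolist(),'yaw %.2f'%-np.degrees(np.arctan2(v[0],v[1])),'ctr',np.round(Q.mean(0),1))
if __name__=='__main__':
    for n in('scene','side','wrist'):
        z=np.load(n+'.npz'); print('init',n);bis(z['p'],z['W'])
    for n in('scene','side','wrist'):
        m,p,d=snap(n); print(n); bis(p,world(m,d,n=='wrist'))
E
python3 bis.py; python3 -c "
import cv2
a=cv2.imread('pics/t_side.png')[170:340,220:440];cv2.imwrite('pics/s3.png',cv2.resize(a,None,fx=3,fy=3))"
```

```text
init scene
[np.int32(88), np.int32(78), np.int32(74)] [[585.7, -123.7, 13.1], [591.9, -71.9, 12.7], [597.8, -20.4, 12.9]] yaw -6.69 ctr [591.8 -72.   12.9]
init side
[np.int32(112), np.int32(105), np.int32(97)] [[586.7, -122.3, 12.9], [592.3, -69.8, 13.0], [599.3, -18.1, 12.7]] yaw -6.86 ctr [592.8 -70.1  12.8]
init wrist
[np.int32(566), np.int32(519), np.int32(434)] [[585.8, -120.0, 14.1], [591.9, -68.3, 14.0], [597.7, -17.2, 14.0]] yaw -6.59 ctr [591.8 -68.5  14. ]
scene
[np.int32(85), np.int32(79), np.int32(75)] [[590.5, -94.5, 12.6], [592.6, -42.8, 13.1], [596.0, 10.6, 13.1]] yaw -2.99 ctr [593.1 -42.2  12.9]
side
[np.int32(106), np.int32(103), np.int32(94)] [[591.0, -92.7, 13.2], [593.8, -40.4, 12.6], [596.6, 11.2, 12.9]] yaw -3.05 ctr [593.8 -40.6  12.9]
wrist
[np.int32(1077), np.int32(947), np.int32(755)] [[590.1, -90.3, 14.0], [592.5, -38.6, 14.0], [594.8, 13.2, 13.9]] yaw -2.62 ctr [592.5 -38.6  14. ]
```

View pics/s3.png

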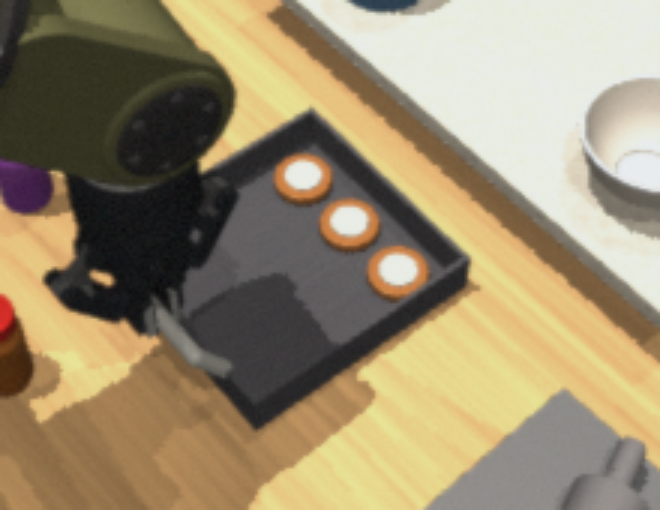

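Side crop: the tray is gripped and the biscuits are at (302,180), (350,224) and (398,272). By that row of biscuits the tray's yaw is about -2.9°, so it lagged the gripper and needs another +1.4°. That turn also centres it.

Request:
drive_tool(
  targets=[0, 0, 0, 0, 0, 0.014, 0, 0, 0, 0, 0, 0.014, 0, 0, 0, 0, 0, 0, 0, 0, 0, 0, 0, 0],
  grip_force=80,
)

```text
time_s: 15.1
tcp_pos: [0.4326, -0.0326, 0.0416]
orientation: [-0.007, 1.569, 0.005]
wrist_force: [0.0, -2.1, 1.7]
width: 0.009
```

```bash
python3 -c "
from h import *
plan([432,-33,41],-1.54);print(get_obs()['wrist_force'],get_obs()['wrist_torque'])"; python3 bis.py|tail -6
```

```text
tcp [432.6 -32.6  41.6] toolz [1.    0.008 0.002] toolx [ 0.002 -0.002 -1.   ] q [-0.16  0.32  2.   -0.    0.81 -0.17] w 9.0
shift [-0.6 -0.4 -0.6] rot [ 0.0017  0.0015 -0.0347]
[ 0.01453658 -2.06115179  1.68330519] [-0.15338901  0.01617066 -0.45326423]
scene
[np.int32(85), np.int32(80), np.int32(76)] [[591.9, -89.8, 12.7], [593.3, -38.5, 12.7], [594.6, 13.6, 12.9]] yaw -1.50 ctr [593.2 -38.3  12.8]
side
[np.int32(107), np.int32(99), np.int32(89)] [[593.0, -88.2, 12.9], [593.5, -36.9, 13.2], [595.3, 15.1, 12.9]] yaw -1.26 ctr [593.9 -36.6  13. ]
wrist
[np.int32(1073), np.int32(942), np.int32(754)] [[591.8, -86.5, 14.0], [592.5, -34.6, 14.0], [593.5, 17.1, 13.9]] yaw -0.96 ctr [592.6 -34.7  14. ]
```

Request:
drive_tool(
  targets=[5, 0, 0, 0, 0, 0, 8, 0, 0, 0, 0, 0, 8, 0, 0, 0, 0, 0, 8, -1, 0, 0, 0, 0, 4, 0, 0, 0, 0, 0, 0, 0, 0, 0, 0, 0],
)

```text
time_s: 15.85
tcp_pos: [0.4599, -0.0329, 0.0416]
orientation: [-0.009, 1.588, 0.008]
wrist_force: [3.8, -1.4, -0.0]
width: 0.0091
```

```bash
python3 -c "
from h import *
plan([432,-33,41],0.46);print(get_obs()['wrist_force'],get_obs()['wrist_torque'])"; python3 bis.py|tail -6
```

```text
tcp [459.9 -32.9  41.6] toolz [ 1.     0.011 -0.017] toolx [-0.017 -0.001 -1.   ] q [-0.15  0.38  1.92 -0.    0.86 -0.16] w 9.1
shift [-27.9  -0.1  -0.6] rot [ 0.0009 -0.017  -0.0029]
[ 3.83943082 -1.39023499 -0.01019281] [-0.30164332 -0.5262666  -0.05948012]
scene
[np.int32(81), np.int32(76), np.int32(24)] [[612.6, -87.6, 12.7], [621.0, -33.4, 12.8], [620.9, 18.0, 12.9]] yaw -4.50 ctr [618.2 -34.3  12.8]
side
[np.int32(104), np.int32(94), np.int32(90)] [[622.3, -84.5, 12.9], [621.3, -32.6, 12.8], [620.7, 19.3, 12.6]] yaw 0.86 ctr [621.4 -32.6  12.8]
wrist
[np.int32(1115), np.int32(979), np.int32(773)] [[620.6, -82.3, 14.0], [620.2, -30.5, 13.9], [619.8, 21.2, 13.9]] yaw 0.44 ctr [620.2 -30.5  13.9]
```

Request:
drive_tool(
  targets=[1, 0, 0, 0, -0.006, -0.012, 1, 0, 0, 0, -0.006, -0.012, 1, 0, 0, 0, -0.005, -0.013, 2, -1, 0, 0, 0, 0, 2, 0, 0, 0, 0, 0, 0, 0, 0, 0, 0, 0],
)

```text
time_s: 16.6
tcp_pos: [0.462, -0.0327, 0.0416]
orientation: [0.018, 1.581, -0.018]
wrist_force: [2.9, -0.3, 0.6]
width: 0.0088
```

```bash
python3 -c "
from h import *
plan([432,-33,41],-1.54);print(get_obs()['wrist_force'],get_obs()['wrist_torque'])"; python3 bis.py|tail -6
```

```text
tcp [462.  -32.7  41.6] toolz [ 1.    -0.023 -0.011] toolx [-0.011  0.    -1.   ] q [-0.15  0.38  1.92 -0.    0.85 -0.12] w 8.8
shift [-30.   -0.3  -0.6] rot [-0.0002 -0.0107 -0.0037]
[ 2.90267326 -0.25022581  0.5504759 ] [ 0.13616027 -0.4987869   0.3189096 ]
scene
[np.int32(83), np.int32(72), np.int32(23)] [[614.0, -88.7, 13.4], [623.4, -36.0, 13.0], [623.2, 16.2, 13.2]] yaw -4.99 ctr [620.2 -36.2  13.2]
side
[np.int32(104), np.int32(96), np.int32(91)] [[623.5, -85.8, 12.8], [624.6, -33.9, 12.8], [623.4, 18.1, 12.8]] yaw 0.05 ctr [623.8 -33.9  12.8]
wrist
[np.int32(1119), np.int32(991), np.int32(791)] [[622.2, -83.5, 14.0], [622.2, -31.7, 14.0], [622.1, 20.0, 13.9]] yaw 0.03 ctr [622.2 -31.7  14. ]
```

Request:
drive_tool(
  targets=[4, 0, 0, 0, -0.006, -0.003, 6, -1, 0, 0, -0.005, 0, 6, 0, 0, 0, 0, 0, 4, 0, 0, 0, 0, 0, 0, 0, 0, 0, 0, 0],
)

```text
time_s: 17.25
tcp_pos: [0.477, -0.0328, 0.0416]
orientation: [0.022, 1.585, -0.019]
wrist_force: [5.2, 0.2, 0.3]
width: 0.0091
```

```bash
python3 -c "
from h import *
plan([432,-33,41],-1.54);print(get_obs()['wrist_force'],get_obs()['wrist_torque'])"; python3 bis.py|tail -6
```

```text
tcp [477.  -32.8  41.6] toolz [ 1.    -0.026 -0.014] toolx [-0.014  0.002 -1.   ] q [-0.15  0.41  1.88  0.    0.87 -0.12] w 9.1
shift [-45.   -0.2  -0.6] rot [-0.0023 -0.0139 -0.0005]
[5.15418139 0.21789175 0.31462678] [-0.05538225 -0.74767809  0.06690015]
scene
[np.int32(36), np.int32(32), np.int32(1)] [[616.5, -96.8, 10.7], [631.4, -37.7, 13.1], [633.5, 13.9, 13.6]] yaw -8.72 ctr [627.1 -40.2  12.5]
side
[np.int32(101), np.int32(94), np.int32(89)] [[637.3, -88.8, 12.9], [639.0, -36.8, 12.7], [639.7, 15.3, 12.8]] yaw -1.30 ctr [638.7 -36.8  12.8]
wrist
[np.int32(1116), np.int32(988), np.int32(784)] [[636.3, -86.3, 14.0], [637.1, -34.6, 14.0], [638.1, 17.2, 13.8]] yaw -1.01 ctr [637.2 -34.6  13.9]
```

Request:
drive_tool(
  targets=[6, 0, 0, 0, -0.005, 0, 8, -1, 0, 0, -0.005, 0, 10, 0, 0, 0, 0, 0, 10, -1, 0, 0, 0, -0.003, 10, 0, 0, 0, 0, 0, 10, -1, 0, 0, 0, 0, 6, 0, 0, 0, 0, 0],
)

```text
time_s: 18.1
tcp_pos: [0.5288, -0.035, 0.0416]
orientation: [0.027, 1.6, -0.02]
wrist_force: [-15.4, 0.3, 15.2]
width: 0.0092
```

Request:
drive_tool(
  targets=[0, 0, 0, 0, 0, 0, 0, 0, 0, 0, 0, 0],
)

```text
time_s: 18.3
tcp_pos: [0.5293, -0.035, 0.0417]
orientation: [0.028, 1.6, -0.02]
wrist_force: [-3.6, 0.6, 4.4]
width: 0.009
```

```bash
cat > wall.py <<'E'
from h import *
# front wall + visible side-wall tops, wrist cam; yaw from front wall's outer rim
m,p,d=snap('wrist');W=world(m,d,True);X,Y,Z=[W[...,i]*1000 for i in range(3)]
o=get_obs();x0,y0=o['tcp_pos'][:2]*1000
h=cv2.cvtColor(p,cv2.COLOR_RGB2HSV).astype(int)
k=(Z>27)&(Z<40)&(X>x0+5)&(X<x0+30)&(abs(Y-y0)<95)&(h[...,1]<90)
e=[(y,np.median(X[k&(abs(Y-y)<3)]),(k&(abs(Y-y)<3)).sum()) for y in np.arange(y0-80,y0+81,8)]
e=np.array([q for q in e if q[2]>6]); 
if len(e)>3: c=np.polyfit(e[:,0],e[:,1],1);print('front wall yaw %.2f'%-np.degrees(np.arctan(c[0])),np.round(e,0).tolist())
for s in(1,-1):
    k=(Z>27)&(Z<40)&(X>x0+35)&(X<665)&(s*(Y-y0)>65)&(s*(Y-y0)<105)&(h[...,1]<90)&(h[...,2]<110)
    e=[(x,np.median(Y[k&(abs(X-x)<4)]),(k&(abs(X-x)<4)).sum()) for x in np.arange(x0+40,660,8)]
    e=np.array([q for q in e if q[2]>4])
    if len(e)>3: c=np.polyfit(e[:,0],e[:,1],1);print('side',s,'yaw %.2f y at tcp+80: %.1f'%(np.degrees(np.arctan(c[0])),np.polyval(c,x0+80)),len(e))
E
python3 -c "
from h import *
plan([537,-35.7,41.6],-1.54);print(get_obs()['wrist_force'],get_obs()['wrist_torque'])"; python3 bis.py|tail -6;python3 wall.py
```

```text
tcp [529.3 -35.   41.7] toolz [ 0.999 -0.03  -0.029] toolx [-0.029  0.005 -1.   ] q [-0.14  0.51  1.72  0.    0.94 -0.11] w 9.0
shift [ 7.7 -0.7 -0.1] rot [-0.0051 -0.0288  0.0036]
[-3.57594176  0.56280098  4.44653754] [0.03938482 0.37464022 0.0493254 ]
[np.int32(88), np.int32(78), np.int32(74)] [[585.7, -123.7, 13.1], [591.9, -71.9, 12.7], [597.8, -20.4, 12.9]] yaw -6.69 ctr [591.8 -72.   12.9]
init side
[np.int32(112), np.int32(105), np.int32(97)] [[586.7, -122.3, 12.9], [592.3, -69.8, 13.0], [599.3, -18.1, 12.7]] yaw -6.86 ctr [592.8 -70.1  12.8]
init wrist
[np.int32(566), np.int32(519), np.int32(434)] [[585.8, -120.0, 14.1], [591.9, -68.3, 14.0], [597.7, -17.2, 14.0]] yaw -6.59 ctr [591.8 -68.5  14. ]
scene
front wall yaw -2.18 [[-35.0, 546.0, 62.0], [-27.0, 546.0, 115.0], [-19.0, 547.0, 144.0], [-11.0, 547.0, 139.0], [-3.0, 547.0, 153.0], [5.0, 547.0, 151.0], [13.0, 550.0, 132.0], [21.0, 548.0, 255.0], [29.0, 548.0, 152.0], [37.0, 548.0, 174.0], [45.0, 550.0, 284.0]]
side 1 yaw -1.63 y at tcp+80: 46.3 12Traceback (most recent call last):
  File "bis.py", line 13, in <module>
    m,p,d=snap(n); print(n); bis(p,world(m,d,n=='wrist'))
                             ~~~^^^^^^^^^^^^^^^^^^^^^^^^^
  File "bis.py", line 7, in bis
    Q=Q[np.argsort(Q[:,1])]; v=Q[-1]-Q[0]
                   ~^^^^^
IndexError: too many indices for array: array is 1-dimensional, but 2 were indexed
  return _methods._mean(a, axis=axis, dtype=dtype,
  ret = ret.dtype.type(ret / rcount)
```

Clear so far. From here on, go slowly and feel.

Request:
drive_tool(
  targets=[3, 0, 0, 0, -0.004, 0.001, 3, 0, 0, 0, -0.004, 0.001, 3, 0, 0, 0, 0, 0, 3, 0, 0, 0, 0, 0],
)

```text
time_s: 18.8
tcp_pos: [0.5362, -0.0349, 0.0416]
orientation: [0.027, 1.605, -0.018]
wrist_force: [-13.0, 0.6, 13.0]
width: 0.0088
```

Request:
drive_tool(
  targets=[3, 0, 0, 0, 0, 0, 3, 0, 0, 0, 0, 0],
)

```text
time_s: 19.0
tcp_pos: [0.5397, -0.035, 0.0416]
orientation: [0.027, 1.611, -0.018]
wrist_force: [-12.9, 0.9, 13.1]
width: 0.009
```

Request:
drive_tool(
  targets=[2, 0, 0, 0, 0, 0, 2, 0, 0, 0, 0, 0],
)

```text
time_s: 19.2
tcp_pos: [0.5414, -0.035, 0.0416]
orientation: [0.028, 1.618, -0.018]
wrist_force: [-12.5, 0.4, 12.8]
width: 0.0094
```

Request:
drive_tool(
  targets=[2, 0, 0, 0, 0, 0, 2, 0, 0, 0, 0, 0],
)

```text
time_s: 19.4
tcp_pos: [0.543, -0.035, 0.0416]
orientation: [0.028, 1.624, -0.018]
wrist_force: [-12.4, -0.2, 11.6]
width: 0.0092
```

Pushing also presses the handle down about 12 N and tilts the tool. Straighten up and unload that before going on.

Request:
drive_tool(
  targets=[0, 0, 0.5, 0, -0.018, 0, 0, 0, 0, 0, -0.018, 0, 0, 0, 0, 0, -0.018, 0, 0, 0, 0, 0, 0, 0],
)

```text
time_s: 19.8
tcp_pos: [0.5432, -0.035, 0.0417]
orientation: [0.029, 1.565, -0.018]
wrist_force: [1.0, 0.3, -0.5]
width: 0.0094
```

Request:
drive_tool(
  targets=[3, 0, 0.5, 0, -0.005, 0, 3, 0, 0.5, 0, -0.005, 0],
)

```text
time_s: 20.0
tcp_pos: [0.5478, -0.0349, 0.0417]
orientation: [0.029, 1.559, -0.017]
wrist_force: [-3.0, -0.6, -2.8]
width: 0.0094
```

```bash
python3 -c "
from h import *
plan([551,-36.1,41.6],-1.54);print(get_obs()['wrist_force'],get_obs()['wrist_torque'])";python3 wall.py
```

```text
tcp [547.8 -34.9  41.7] toolz [ 0.999 -0.03   0.012] toolx [ 0.012  0.007 -1.   ] q [-0.13  0.52  1.69  0.01  0.91 -0.11] w 9.4
shift [ 3.2 -1.2 -0.1] rot [-0.0073  0.012   0.0026]
[-2.98211    -0.55127204 -2.84184325] [-0.05087586  0.64176814  0.01194265]
front wall yaw -2.48 [[-35.0, 564.0, 79.0], [-27.0, 564.0, 123.0], [-19.0, 565.0, 136.0], [-11.0, 565.0, 156.0], [-3.0, 565.0, 156.0], [5.0, 566.0, 163.0], [13.0, 568.0, 127.0], [21.0, 565.0, 253.0], [29.0, 566.0, 169.0], [37.0, 566.0, 172.0], [45.0, 568.0, 295.0]]
side 1 yaw -1.86 y at tcp+80: 46.1 9
  return _methods._mean(a, axis=axis, dtype=dtype,
  ret = ret.dtype.type(ret / rcount)
```

Sliding friction is now about 3 N with the handle unloaded. Feel forward in small steps.

Request:
drive_tool(
  targets=[2, -0.3, 0.2, 0, -0.001, 0.001, 2, -0.3, 0.2, 0, -0.002, 0],
)

```text
time_s: 20.25
tcp_pos: [0.5513, -0.0354, 0.0416]
orientation: [0.028, 1.558, -0.016]
wrist_force: [-5.2, 0.8, 2.3]
width: 0.0091
```

Request:
drive_tool(
  targets=[2, -0.3, 0.2, 0, -0.002, 0, 2, -0.3, 0.2, 0, -0.002, 0],
)

```text
time_s: 20.45
tcp_pos: [0.5547, -0.0359, 0.0417]
orientation: [0.028, 1.557, -0.016]
wrist_force: [-5.4, -0.9, 0.9]
width: 0.0093
```

Request:
drive_tool(
  targets=[2, 0, 0.2, 0, -0.002, 0, 2, 0, 0.2, 0, -0.002, 0],
)

```text
time_s: 20.65
tcp_pos: [0.558, -0.0359, 0.0417]
orientation: [0.028, 1.556, -0.015]
wrist_force: [-4.6, -0.0, 0.3]
width: 0.009
```

Request:
drive_tool(
  targets=[2, 0, 0.2, 0, -0.002, 0, 2, 0, 0.2, 0, -0.002, 0],
)

```text
time_s: 20.85
tcp_pos: [0.5614, -0.0358, 0.0417]
orientation: [0.028, 1.555, -0.015]
wrist_force: [-5.3, 0.0, 1.1]
width: 0.0091
```

Request:
drive_tool(
  targets=[2, 0, 0.2, 0, -0.002, 0, 2, 0, 0.2, 0, -0.002, 0],
)

```text
time_s: 21.05
tcp_pos: [0.5647, -0.0358, 0.0417]
orientation: [0.028, 1.555, -0.015]
wrist_force: [-5.2, 0.2, 0.9]
width: 0.0091
```

Request:
drive_tool(
  targets=[2, 0, 0.2, 0, -0.002, 0, 2, 0, 0.2, 0, -0.002, 0],
)

```text
time_s: 21.25
tcp_pos: [0.5681, -0.0358, 0.0417]
orientation: [0.028, 1.554, -0.014]
wrist_force: [-5.7, -0.6, 0.8]
width: 0.0094
```

Request:
drive_tool(
  targets=[2, -0.3, 0.2, 0, -0.001, 0, 2, 0, 0.2, 0, -0.001, 0],
)

```text
time_s: 21.45
tcp_pos: [0.5715, -0.0361, 0.0417]
orientation: [0.028, 1.554, -0.014]
wrist_force: [-4.2, -0.7, 0.3]
width: 0.0091
```

Request:
drive_tool(
  targets=[2, -0.3, 0.2, 0, -0.001, 0, 2, 0, 0.2, 0, -0.001, 0],
)

```text
time_s: 21.65
tcp_pos: [0.5751, -0.0363, 0.0417]
orientation: [0.028, 1.554, -0.014]
wrist_force: [-7.1, 0.5, 0.8]
width: 0.0091
```

Request:
drive_tool(
  targets=[2, 0, 0.2, 0, -0.001, 0, 2, 0, 0.2, 0, -0.001, 0],
)

```text
time_s: 21.85
tcp_pos: [0.5783, -0.0364, 0.0417]
orientation: [0.028, 1.556, -0.014]
wrist_force: [-10.1, 0.2, 3.3]
width: 0.0091
```

Force is rising by about 3 N per step: the cushion. One more small step to confirm.

Request:
drive_tool(
  targets=[1, 0, 0.2, 0, -0.002, 0, 1, 0, 0.2, 0, -0.002, 0],
)

```text
time_s: 22.05
tcp_pos: [0.579, -0.0364, 0.0417]
orientation: [0.028, 1.556, -0.013]
wrist_force: [-10.9, 0.1, 3.3]
width: 0.0088
```

Request:
drive_tool(
  targets=[0, 0, 0, 0, 0, 0, 0, 0, 0, 0, 0, 0],
)

```text
time_s: 22.25
tcp_pos: [0.579, -0.0364, 0.0417]
orientation: [0.028, 1.557, -0.013]
wrist_force: [-4.5, -0.3, 1.3]
width: 0.0088
```

```bash
python3 -c "
from h import *
plan([580,-36.9,41.6],-1.54);print(get_obs()['wrist_force'],get_obs()['wrist_torque'])";python3 wall.py 2>/dev/null; python3 -c "
from h import *
m,p,d=snap('wrist');cv2.imwrite('pics/w9.png',p[...,::-1])"
```

```text
tcp [579.  -36.4  41.7] toolz [ 1.    -0.027  0.014] toolx [ 0.014  0.009 -1.   ] q [-0.13  0.58  1.6   0.01  0.95 -0.11] w 8.8
shift [ 1.  -0.5 -0.1] rot [-0.0094  0.0138 -0.0003]
[-4.45370895 -0.3171134   1.32672679] [-0.07617989  0.79368889  0.00231808]
front wall yaw -2.31 [[-36.0, 595.0, 78.0], [-28.0, 595.0, 121.0], [-20.0, 596.0, 141.0], [-12.0, 596.0, 150.0], [-4.0, 596.0, 149.0], [4.0, 596.0, 158.0], [12.0, 599.0, 124.0], [20.0, 596.0, 259.0], [28.0, 597.0, 170.0], [36.0, 597.0, 172.0], [44.0, 599.0, 289.0]]
side 1 yaw -1.41 y at tcp+80: 44.9 6
```

View pics/w9.png

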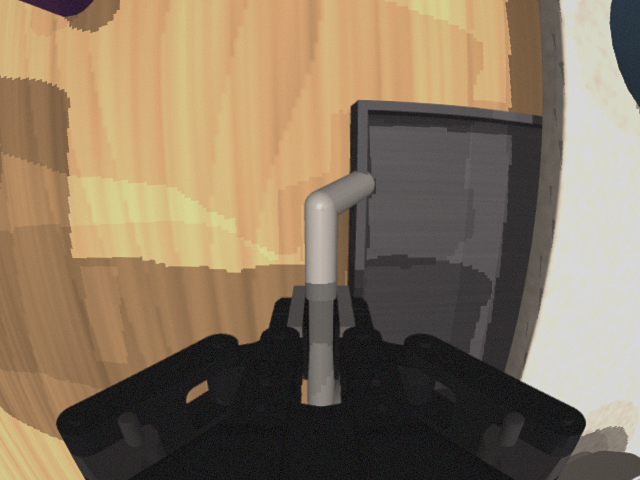

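Wrist view: the tray's rear is under the shelf edge (x≈540), the handle is held at (320,240) and the tray looks straight. At rest the push is about 4.5 N and the cushion gives about 5 mm. Release and rise.

Request:
drive_tool(
  targets=[0, 0, 0, 0, 0, 0, 0, 0, 0, 0, 0, 0, 0, 0, 0, 0, 0, 0, 0, 0, 0, 0, 0, 0, 0, 0, 0, 0, 0, 0, 0, 0, 0, 0, 0, 0],
  jaw=0.5,
)

```text
time_s: 22.95
tcp_pos: [0.5811, -0.0366, 0.0427]
orientation: [0.028, 1.551, -0.014]
wrist_force: [0.2, -0.2, 1.0]
width: 0.0429
```

Request:
drive_tool(
  targets=[0, 0, 5, 0, 0, 0, 0, 0, 15, 0, 0, 0, 0, 0, 25, 0, 0, 0, -5, 0, 30, 0, 0, 0, -5, 0, 30, 0, 0, 0, -5, 0, 30, 0, 0, 0, -10, 0, 25, 0, 0, 0, 0, 0, 0, 0, 0, 0],
)

```text
time_s: 23.75
tcp_pos: [0.5543, -0.0365, 0.2165]
orientation: [0.028, 1.547, -0.014]
wrist_force: [-0.2, 0.4, -0.8]
width: 0.0428
```

Run:
```python
from h import *
from meas import rect
plan([535,-36,230],-1.54)
m,p,d=snap('wrist');W=world(m,d,True);X,Y,Z=[W[...,i]*1000 for i in range(3)]
h=cv2.cvtColor(p,cv2.COLOR_RGB2HSV).astype(int)
def rep(t,M):
    N,L,st,c=cv2.connectedComponentsWithStats(M.astype(np.uint8))
    for i in range(1,N):
        if st[i,4]>300: print(t,st[i,4],np.round(c[i]),np.round(np.median(W[L==i],0)*1000),*rect(W[L==i]))
rep('handle',(Z>48)&(Z<70)&(X>545)&(X<600)&(abs(Y+37)<60)&(h[...,1]<80))
rep('tray',(Z>-3)&(Z<42)&(X>580)&(X<668)&(abs(Y+37)<110)&(h[...,1]<75)&(h[...,2]<100))
e=[]
for y in np.arange(-100,31,10):
    k=(abs(Y-y)<4)&(Z>30)&(Z<38)&(X>575)&(X<612)
    e.append((y,round(float(np.median(X[k])),1),int(k.sum())))
e=np.array(e);e=e[e[:,2]>5];c=np.polyfit(e[:,0],e[:,1],1);print('front wall mid x',np.round(np.polyval(c,-37),1),'yaw',-np.degrees(np.arctan(c[0])))
cv2.imwrite('pics/w10.png',p[...,::-1])
m,p,d=snap('scene');cv2.imwrite('pics/c10.png',p[...,::-1])
```

```text
tcp [554.3 -36.5 216.5] toolz [ 0.999 -0.027  0.024] toolx [ 0.024  0.008 -1.   ] q [-0.14  0.31  1.54  0.01  1.27 -0.11] w 42.8
shift [-19.3   0.5  13.5] rot [-0.0083  0.0238 -0.0003]
handle 1738 [346. 215.] [579. -31.  60.] [581.2 -35. ] [103.8  18.3] 87.78
tray 12525 [393. 208.] [631. -37.   4.] [627.9 -45.3] [186.5  80.2] 89.97
front wall mid x 595.4 yaw -1.5459811281089473
```

View pics/c10.png

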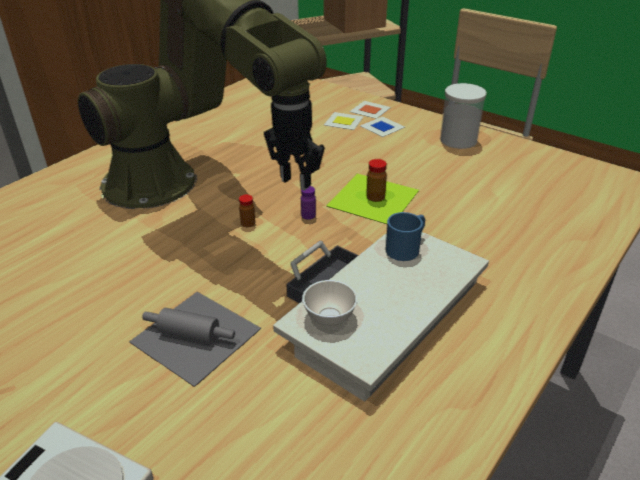

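The tray stayed put when released: front wall at x≈595 mm before and after, yaw -1.55° against the shelf's -1.54°. The jar is upright on the mat, nothing else has moved, and the gripper is clear. Handing in.

```bash
python3 -c "
from workcell import *
print(finish_job())"
```

```text
the job is handed in; nothing more can be done
None
```

The job is handed in after about 24 s of robot time. The large amber jar stands upright near the middle of the lime-green mat, and the tray is under the shelf, resting against the cushion.

**Jar:** it touched the mat at the expected height, pressed with about 11 N as it was set down, and was upright in the later pictures.

**Feeling for the stop:** sliding friction was about 5 N. The push rose to 7, 10 and then 11 N with the handle at x ≈ 575–579 mm, which I read as the cushion compressed about 5 mm. I held there at about 4.5 N and let go.

**Last checks:**
- **Tray position:** the front wall was at x ≈ 595 mm both before and after release, so it did not spring back measurably.
- **Straightness and centring:** the tray's yaw is -1.55° against the shelf's -1.54°. It is centred to within about 2 mm, as closely as the cameras agree.
- **Other things:** the mug, bowl, rolling pin and the other two jars looked unmoved.

**What went less well:**
- The tray lagged the gripper by up to about 1.6° while being turned, and I corrected this as it slid in.
- Part of the way in, the gripper tilted about 3° and pressed on the handle with up to about 15 N. I straightened it before reaching the stop.
- The front-wall yaw read while the handle was gripped was noisier (about -2.3°), and some camera measurements were lost once the biscuits were hidden by the shelf. I could not see the cushion itself.

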